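# Build up the spacer stack on the wheel arbor

## Robot

A 6-joint arm with a two-finger parallel gripper is mounted at the origin on a cart in front of the work surface, level with it; the furniture and walls round the work are solid. World frame = base frame: x ahead of the robot, y to its left, z up, the work surface at z = 0. Lengths are in m, angles in degrees, forces in N, time in s.
With the tool pointing down it reaches from about 0.3 to 0.75 m from the base axis. Payload 8.5 kg.
Tool frame: the origin (TCP) lies at the very end of the fingers, on their centre line; the grasp point (between the pads) lies 19 mm behind it (env.hold_point_z is the distance from the TCP to the grasp point, in m); z points along the fingers, y is the line along which they close (so a half turn about z gives the same grasp; the last joint's range is limited). The gripper opens to 85 mm and grips with 20 to 120 N. Pads are 22 mm wide; open, the fingers measure 114 mm over their backs; the gripper's body (76 mm by 85 mm) begins 54 mm behind the grasp point. The pads swing forward as they close: fully open they stand 13 mm farther back than shut.
Start: joints at [-76.564, 21.807, 74.336, -0, 83.858, -12.336], TCP at [0.239, -0.495, 0.231] pointing down, gripper open.
Joint ranges: [-178.18, 178.18], [-50.72, 133.34], [12.68, 142.11], [-81.47, 261.47], [9.98, 163.14], [-165.26, 165.26]. Speed limits (degrees/s): [136.94, 136.94, 180, 180, 180, 180].

## Interface

Orientations are given as a 3x3 rotation matrix whose columns are the frame's x, y, z axes.
In Python, from rig import env, optics gives the robot as it stands.
- The arm moves only by the shell command python3 -m jog 'ROWS' [OPENING] [FORCE]. ROWS is JSON, a list of rows, each an object with "linear": the shift along the tool's x, y, z in units of 40 mm (1.0 is 40 mm), a list of three; "roll": the turn about the tool's z in units of 5 degrees (1.0 is 5 degrees). A call has 1 to 12 rows; each row shifts and turns the commanded pose from where the row before left it, along the tool's axes as they then stand; what a row does not reach is not made up. A row lasts 1/12 s, in which the tool goes at most 41.7 mm and 7.16 degrees, less where a joint would pass 70% of its speed; a pose out of reach is approached as far as the arm can. A call is refused whole if a number of a shift passes 1 or a number of a turn 1, either way. A call with a gripper value outside its range is refused whole. OPENING is the opening, from -1 (shut) to 1 (fully open), set as the call begins (- or left out, the last holds). The fingers move at their own pace and stop on an object; FORCE is the grip in N (left out, the last holds). Time passes only in rows, so rows that do not move let the fingers close. It gives the time, the measured TCP pose, the force, the opening and the grip force at its end, in the units of the state.
- env.observe(): the state, without advancing time (a new reading comes with each control period).
- optics.get_image(name): name is "scene" or "top"; returns the picture (384x512x3 uint8, red, green, blue); there is no depth.
- optics.calibration(name): a dict with "fov_y" (degrees; the focal length in pixels is half the picture's height over the tangent of half this angle, whatever the lens; pixels are square), "cx", "cy" (the principal point, pixels), "T" (4x4, takes a point from camera to world coordinates). Camera axes: x right, y down, z forward; pixel columns grow to the right and rows downward; lengths in m; the calibration is good to about 2 mm. A picture is of the moment at which its call begins. calibration takes no time and is no camera call.
- env.close_job(): hands the job in; it is judged then, once.
The state is a dict: "time_s": time; "q": joint angles; "qvel": joint speeds; "joint_efforts": joint torques, N m; "position": TCP position; "tool_rot": TCP orientation; "ft_force": force on the tool from outside, world axes, zero at the start; "wrist_torque": the same for the moment, N m; "grip_width": finger opening in m; "gripper_force": force on a finger pad.
Only numpy, scipy, OpenCV 4.12 (cv2) and the standard library are available. Lean on these libraries where they do the work, as an engineer would, in place of code of your own. Each camera call takes 0.05 s, during which the arm holds its last target. There are 200 camera calls.

## Task

Thread the three steel spacer rings onto the upright wheel arbor in order of size: the largest first, down against the arbor's stop ring, then the middle one on it, and the smallest last. Push each one past the spring leaves below the nose until it is fully home, and before letting go press it down there for about half a second with a firm push of about 12 N; never load the arbor with more than 20 N, push and side load together. Leave the tweezers, the lighter and the oil stone where they are, and let go of everything at the end.

Things in the scene. Friction and masses are not known exactly. Their poses are not given: they have to be found in the camera images.
- arbor: fixed: round grey foot 72 mm across, 8 mm high; from it an upright steel rod, 18 mm diameter, nose at 70 mm (2 mm chamfer). Low on it is clamped a dark stop ring, 34 mm across, with a sprung steel pad on top (29 mm across): the pad's top, the seat, is 14 to 21 mm above the bench, each time different, not measured, to be felt. From 4 N on the pad yields 1 mm per 14 N. Origin: foot's underside, z up
- nose (a point): centre of the top of the rod, 70 mm above the bench. Below it three sprung leaves, evenly spaced, bulge up to 2.7 mm from the rod, from 56 to 66 mm above the bench (widest at 61): a ring pushed down past them meets some 3 to 12 N of drag, which is not yet the seat and ends when the ring's top is below about 58 mm. Under them rings slide freely; the full stack, 36 mm high, ends under them
- large_spacer: plain steel spacer ring: outside diameter 54 mm, bore 21 mm (all three alike), 14 mm thick, about 160 g; lies flat on the bench with its z axis (ring axis) up. Origin: on the axis, in the plane of its underside. It is the same either way up, so only 'flat' matters. Goes on first: its underside home on the stop ring
- middle_spacer: plain steel spacer ring: outside diameter 44 mm, bore 21 mm (all three alike), 12 mm thick, about 90 g; lies flat on the bench with its z axis (ring axis) up. Origin: on the axis, in the plane of its underside. It is the same either way up, so only 'flat' matters. Goes on second: its underside home on the largest
- small_spacer: plain steel spacer ring: outside diameter 34 mm, bore 21 mm (all three alike), 10 mm thick, about 40 g; lies flat on the bench with its z axis (ring axis) up. Origin: on the axis, in the plane of its underside. It is the same either way up, so only 'flat' matters. Goes on last: its underside home on the middle one
- tweezers: bystander: steel tweezers, 127 mm long, 7 mm high, lying on the bench; not to be moved. Origin at the centre of the underside
- lighter: bystander: red lighter, 77 x 16 x 23 mm, lying on the bench; not to be moved. Origin at the centre of the underside
- oil_stone: bystander: small grey oil stone, 46 x 28 x 14 mm, lying on the bench; not to be moved. Origin at the centre of the underside
Things that resemble listed ones, but are neither listed nor needed, are in the scene too. Leave any black look-alike of the middle_spacer alone. What is shaped like the small_spacer but orange is not meant.

How it is judged:
By the outcome, as a careful person would: the job done as asked, in the order asked, and still so for the second after the job is handed in, with the robot touching nothing.
It also fails if it takes over 69 s, if anything falls off the work surface, if the arm or the gripper's body presses on something with over 40 N, if the wrist force passes 120 N, or if a joint passes its speed limit or range.

## Working session

There is one attempt and no reset: what is moved stays moved. The work goes in short steps, Python scripts to look and compute and a shell command to move; the robot and the scene stay as the last step left them, time stands still between calls to the robot, and variables do not carry over. Pictures are saved under pics/ and viewed, at most 10 in all, crops included, and the job is handed in when it is done.

```bash
mkdir -p pics; ls; python3 - <<'E'
from rig import env, optics
import cv2
for n in("scene","top"):
    im=optics.get_image(n); cv2.imwrite(f"pics/{n}0.png",im[:,:,::-1]); c=optics.calibration(n); print(n,c["fov_y"],c["cx"],c["cy"],c["T"], {k:v for k,v in c.items() if k not in("fov_y","cx","cy","T")})
s=env.observe(); print(s)
E
```

```text
pics
scene 50.65707441481736 251.05514597126538 195.02239277445733 [[-0.84112952 -0.36767483  0.39663125  0.16431899]
 [-0.54052663  0.59621092 -0.59360214  0.63591801]
 [-0.01822331 -0.71368604 -0.70022864  0.69334478]
 [ 0.          0.          0.          1.        ]] {}
top 48.162755267336486 263.457237446894 193.83913739621735 [[-0.02489107 -0.99118009  0.13016324  0.36105585]
 [-0.9994127   0.02773983  0.02011867  0.13405184]
 [-0.02355193 -0.12958602 -0.99128844  0.97709537]
 [ 0.          0.          0.          1.        ]] {}
{'time_s': 0.1, 'q': array([-7.65632502e+01,  2.18365463e+01,  7.43789750e+01,  1.61434297e-04,
        8.38599271e+01, -1.23352045e+01]), 'qvel': array([ 0.03888665, -0.06683695, -0.1564455 , -0.035356  , -0.00226329,
        0.04457381]), 'joint_efforts': array([ 4.20817683e-03, -4.49221373e+01, -2.31658387e+01, -1.04449782e-04,
        3.64142899e-03,  1.46762329e-05]), 'position': array([ 0.23907427, -0.49502297,  0.23078745]), 'tool_rot': array([[ 9.00531879e-01,  4.34789883e-01, -3.03267963e-04],
       [ 4.34789896e-01, -9.00531013e-01,  1.28142923e-03],
       [ 2.84050258e-04, -1.28582572e-03, -9.99999133e-01]]), 'ft_force': array([ 0.19473168,  0.02820608, -0.13377677]), 'wrist_torque': array([-0.01329193,  0.01726221, -0.0345317 ]), 'gripper_force': 0.0, 'grip_width': 0.08534009132181826}
```

View pics/top0.png

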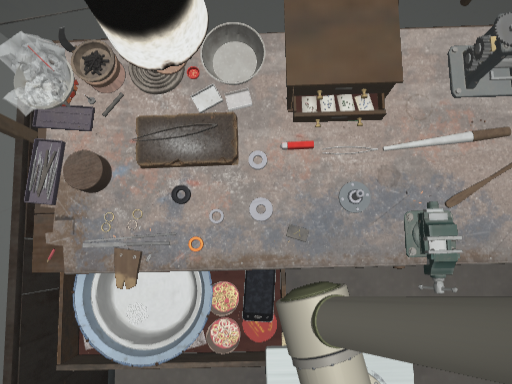

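View pics/scene0.png

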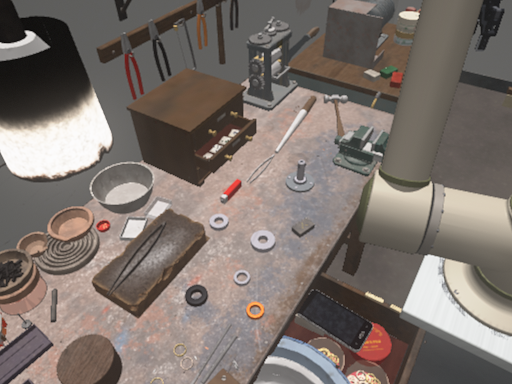

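```bash
python3 - <<'E'
import cv2
a=cv2.imread("pics/top0.png")[135:265,200:390]; cv2.imwrite("pics/c1.png",cv2.resize(a,None,fx=4,fy=4,interpolation=cv2.INTER_CUBIC))
a=cv2.imread("pics/scene0.png")[150:300,200:330]; cv2.imwrite("pics/c2.png",cv2.resize(a,None,fx=4,fy=4,interpolation=cv2.INTER_CUBIC))
E
```

```text
(no output)
```

View pics/c1.png

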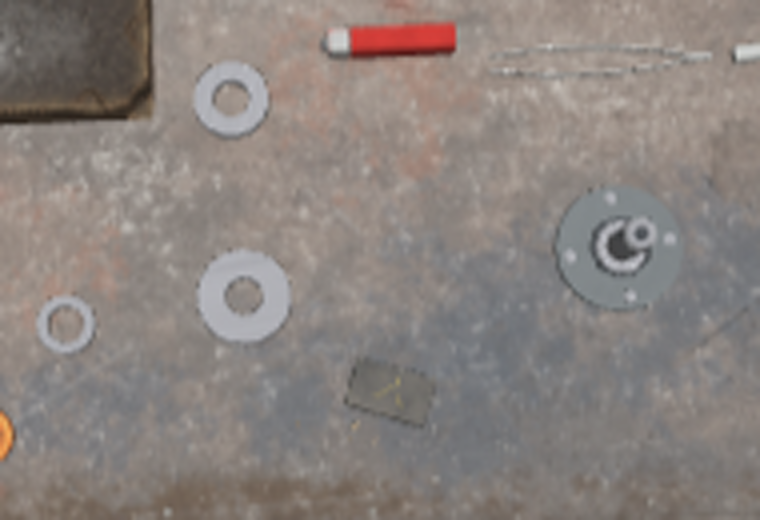

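View pics/c2.png

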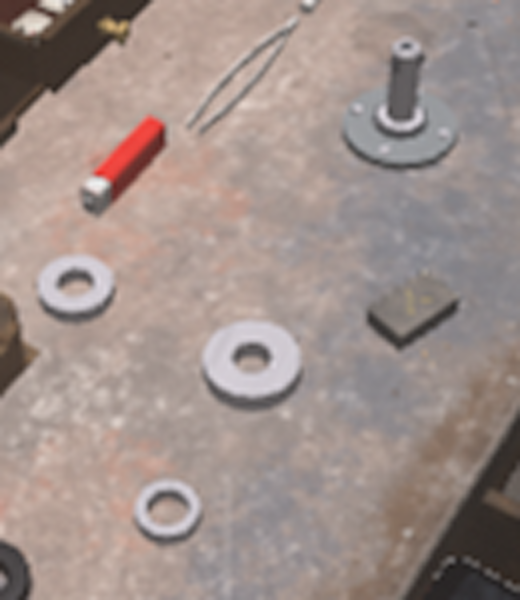

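```bash
cat > h.py <<'E'
import numpy as np
from rig import env, optics
def px(cam,u,v,z,H=384):
    c=optics.calibration(cam); f=H/2/np.tan(np.radians(c["fov_y"]/2))
    d=c["T"][:3,:3]@np.array([(u-c["cx"])/f,(v-c["cy"])/f,1]); p=c["T"][:3,3]
    return p+d*(z-p[2])/d[2]
def move(x,y,z=None):
    "shift in tool axes, units of 40 mm"
    s=env.observe(); p=s["position"]; t=np.array([x,y,p[2] if z is None else z])
    return s["tool_rot"].T@(t-p)/.04
E
python3 - <<'E'
from h import *
T=lambda u,v,z:px("top",(u+.5)/4-.5+200,(v+.5)/4-.5+135,z)
S=lambda u,v,z:px("scene",(u+.5)/4-.5+200,(v+.5)/4-.5+150,z)
np.set_printoptions(precision=4,suppress=True)
for n,t,s,z in [("L",(244.5,296),(252,357),.014),("M",(231.5,99),(76,283),.012),("S",(66,325),(168,508),.010),("nose",(641,234),(406,46),.07),("foot",(619,247),(400,126),.008)]:
    print(n,T(*t,z)[:2],S(*s,z)[:2])
print("stone",T(390,392,.014)[:2]," lighter",T(390,40,.02)[:2], T(330,40,.02)[:2]); print("tray",T(150,110,.02)[:2]); print("orange",T(-12,435,.01)[:2])
r=env.observe()["tool_rot"]; print(np.degrees(np.arctan2(r[1,1],r[0,1])))
E
```

```text
L [0.4541 0.1605] [0.455  0.1603]
M [0.5678 0.1653] [0.5684 0.1656]
S [0.4408 0.262 ] [0.4416 0.2623]
nose [ 0.476  -0.0519] [ 0.478  -0.0527]
foot [ 0.4768 -0.0518] [ 0.4762 -0.0502]
stone [0.3982 0.0807]  lighter [0.5976 0.074 ] [0.5986 0.1081]
tray [0.5611 0.2115]
orange [0.3801 0.3065]
-64.22805258341562
```

```bash
R='{"linear":[0,0,0.2],"roll":-1}'; true
python3 -m jog '[{"linear":[0,0,0.2],"roll":-1},{"linear":[0,0,0.2],"roll":-1},{"linear":[0,0,0.2],"roll":-1},{"linear":[0,0,0.2],"roll":-1},{"linear":[0,0,0.2],"roll":-1},{"linear":[0,0,0.2],"roll":-1},{"linear":[0,0,0.2],"roll":-1},{"linear":[0,0,0.2],"roll":-1},{"linear":[0,0,0.2],"roll":-1},{"linear":[0,0,0.2],"roll":-1},{"linear":[0,0,0.2],"roll":-1},{"linear":[0,0,0.2],"roll":-1}]' 1 60
python3 -m jog '[{"linear":[0,0,0],"roll":-0.85},{"linear":[0.9,0.3,0],"roll":0},{"linear":[0.9,0.3,0],"roll":0},{"linear":[0.9,0.3,0],"roll":0},{"linear":[0.9,0.3,0],"roll":0},{"linear":[0.9,0.3,0],"roll":0},{"linear":[0.9,0.3,0],"roll":0},{"linear":[0.9,0.3,0],"roll":0},{"linear":[0.9,0.3,0],"roll":0},{"linear":[0.9,0.3,0],"roll":0},{"linear":[0.9,0.3,0],"roll":0},{"linear":[0.9,0.3,0],"roll":0}]'
python3 - <<'E'
from h import *
s=env.observe();print(s["tool_rot"].round(3),s["q"].round(1),move(.4545,.1605,.03))
E
```

```text
time_s: 1.1
position: [0.2391, -0.4951, 0.1346]
tool_rot: [[0.069, 0.998, -0.0], [0.998, -0.069, 0.001], [0.001, -0.0, -1.0]]
ft_force: [0.6, -0.4, 0.1]
grip_width: 0.0854
gripper_force: 0.0
time_s: 2.1
position: [0.371, -0.0974, 0.1353]
tool_rot: [[0.0, 1.0, -0.0], [1.0, -0.0, 0.0], [0.0, -0.0, -1.0]]
ft_force: [0.3, -0.9, 0.3]
grip_width: 0.0856
gripper_force: 0.0
[[ 0.  1. -0.]
 [ 1. -0.  0.]
 [ 0. -0. -1.]] [-32.5  11.9 107.7   0.   60.4 -32.5] [6.44759632 2.08694489 2.6329731 ]
```

```bash

python3 -m jog '[{"linear":[0.8,0.26,0]},{"linear":[0.8,0.26,0]},{"linear":[0.8,0.26,0]},{"linear":[0.8,0.26,0]},{"linear":[0.8,0.26,0]},{"linear":[0.8,0.26,0]},{"linear":[0.8,0.26,0.2]},{"linear":[0.8,0.26,0.5]},{"linear":[0,0,0.8]},{"linear":[0,0,0.8]},{"linear":[0,0,0.5]},{"linear":[0,0,0]}]'
python3 - <<'E'
from h import *
s=env.observe();print(s["q"].round(1),move(.4545,.1605,.003))
E
```

```text
[-32.5  11.9 107.7   0.   60.4 -32.5] [6.44754941 2.08699543 3.3079731 ]invalid input
```

```bash

python3 -m jog '[{"linear":[0.8,0.26,0],"roll":0},{"linear":[0.8,0.26,0],"roll":0},{"linear":[0.8,0.26,0],"roll":0},{"linear":[0.8,0.26,0],"roll":0},{"linear":[0.8,0.26,0],"roll":0},{"linear":[0.8,0.26,0],"roll":0},{"linear":[0.8,0.26,0.2],"roll":0},{"linear":[0.8,0.26,0.5],"roll":0},{"linear":[0,0,0.8],"roll":0},{"linear":[0,0,0.8],"roll":0},{"linear":[0,0,0.5],"roll":0},{"linear":[0,0,0],"roll":0}]'
python3 - <<'E'
from h import *
s=env.observe();print(s["q"].round(1),move(.4545,.1605,.003))
E
```

```text
time_s: 3.1
position: [0.4519, 0.1568, 0.0199]
tool_rot: [[-0.001, 1.0, -0.007], [1.0, 0.001, -0.001], [-0.001, -0.007, -1.0]]
ft_force: [-0.5, -0.1, -0.6]
grip_width: 0.0856
gripper_force: 0.0
[  4.9  31.  101.5  -0.   47.9   4.9] [0.09317359 0.06829065 0.4229338 ]
```

```bash

python3 -m jog '[{"linear":[0.09,0.07,0.2],"roll":0},{"linear":[0,0,0.22],"roll":0},{"linear":[0,0,0],"roll":0}]'
python3 -m jog '[{"linear":[0,0,0],"roll":0},{"linear":[0,0,0],"roll":0},{"linear":[0,0,0],"roll":0},{"linear":[0,0,0],"roll":0},{"linear":[0,0,0],"roll":0},{"linear":[0,0,0],"roll":0}]' -1 40
```

```text
time_s: 3.35
position: [0.457, 0.1605, 0.0062]
tool_rot: [[-0.0, 1.0, 0.0], [1.0, 0.0, 0.0], [0.0, 0.0, -1.0]]
ft_force: [-0.2, -0.0, -0.1]
grip_width: 0.0852
gripper_force: 0.0
time_s: 3.85
position: [0.4571, 0.1604, 0.0078]
tool_rot: [[-0.0, 1.0, 0.001], [1.0, 0.0, 0.0], [0.0, 0.001, -1.0]]
ft_force: [-3.8, -1.2, 11.2]
grip_width: 0.0504
gripper_force: 39.5
```

```bash
python3 - <<'E'
from h import *
import cv2
a=optics.get_image("scene")[180:300,190:350,::-1]; cv2.imwrite("pics/c3.png",cv2.resize(a,None,fx=4,fy=4,interpolation=cv2.INTER_CUBIC))
s=env.observe();print(s["position"],s["ft_force"],s["grip_width"],s["gripper_force"],s["wrist_torque"])
E
```

```text
[0.45705995 0.16039255 0.00779498] [-3.19266925 -0.65848168 10.78607069] 0.05084965844916797 39.51402040198445 [-0.08277054  0.55971927 -0.11441181]
```

View pics/c3.png

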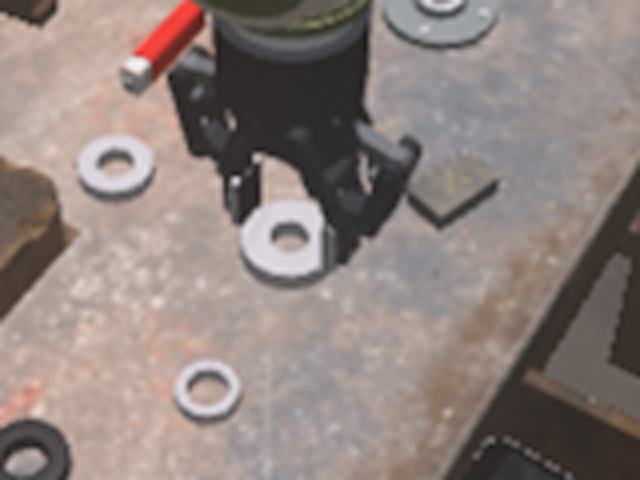

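```bash

python3 -m jog '[{"linear":[0,0,0],"roll":0},{"linear":[0,0,0],"roll":0},{"linear":[0,0,0],"roll":0},{"linear":[0,0,0],"roll":0}]' 0.6
python3 -m jog '[{"linear":[0,0,0.1],"roll":0},{"linear":[0,0,0],"roll":0},{"linear":[0,0,0],"roll":0}]'
```

```text
time_s: 4.23
position: [0.4569, 0.1604, 0.0066]
tool_rot: [[-0.0, 1.0, 0.0], [1.0, 0.0, 0.0], [0.0, 0.0, -1.0]]
ft_force: [0.3, 0.6, -0.1]
grip_width: 0.0683
gripper_force: 0.0
time_s: 4.48
position: [0.4567, 0.1604, 0.0022]
tool_rot: [[-0.0, 1.0, -0.001], [1.0, 0.0, -0.0], [-0.0, -0.001, -1.0]]
ft_force: [-0.5, -0.3, 0.6]
grip_width: 0.068
gripper_force: 0.0
```

```bash

python3 -m jog '[{"linear":[0,-0.055,0.08],"roll":0},{"linear":[0,0,0],"roll":0},{"linear":[0,0,0],"roll":0},{"linear":[0,0,0],"roll":0},{"linear":[0,0,0],"roll":0},{"linear":[0,0,0],"roll":0}]' -1 40
```

```text
time_s: 4.98
position: [0.4547, 0.1604, -0.0006]
tool_rot: [[-0.0, 1.0, 0.0], [1.0, 0.0, -0.0], [-0.0, 0.0, -1.0]]
ft_force: [0.1, -0.2, 3.4]
grip_width: 0.0518
gripper_force: 41.9
```

```bash

python3 -m jog '[{"linear":[0,0,0],"roll":0},{"linear":[0,0,0],"roll":0},{"linear":[0,0,0],"roll":0.5},{"linear":[0,0,0],"roll":1},{"linear":[0,0,0],"roll":1},{"linear":[0,0,0],"roll":1},{"linear":[0,0,0],"roll":1},{"linear":[0,0,0],"roll":1},{"linear":[0,0,0],"roll":1},{"linear":[0,0,0],"roll":1},{"linear":[0,0,0],"roll":1},{"linear":[0,0,0],"roll":1}]' 0.6
python3 -m jog '[{"linear":[0,0,0],"roll":1},{"linear":[0,0,0],"roll":1},{"linear":[0,0,0],"roll":1},{"linear":[0,0,0],"roll":1},{"linear":[0,0,0],"roll":1},{"linear":[0,0,0],"roll":1},{"linear":[0,0,0],"roll":1},{"linear":[0,0,0],"roll":1},{"linear":[0,0,0],"roll":0.5},{"linear":[0,0,0],"roll":0}]'
python3 -m jog '[{"linear":[0,0,0],"roll":0},{"linear":[0,0,0],"roll":0},{"linear":[0,0,0],"roll":0},{"linear":[0,0,0],"roll":0},{"linear":[0,0,0],"roll":0},{"linear":[0,0,0],"roll":0}]' -1 60
```

```text
time_s: 5.98
position: [0.4545, 0.1604, -0.0009]
tool_rot: [[0.74, 0.673, -0.001], [0.673, -0.74, -0.0], [-0.0, -0.0, -1.0]]
ft_force: [0.4, 0.2, -0.0]
grip_width: 0.0684
gripper_force: 0.0
time_s: 6.82
position: [0.4545, 0.1604, -0.0008]
tool_rot: [[1.0, -0.001, -0.0], [-0.001, -1.0, -0.0], [-0.0, 0.0, -1.0]]
ft_force: [-0.0, -0.5, -0.4]
grip_width: 0.0682
gripper_force: 0.0
time_s: 7.32
position: [0.4546, 0.1604, -0.0]
tool_rot: [[1.0, 0.002, 0.0], [0.002, -1.0, -0.0], [0.0, 0.0, -1.0]]
ft_force: [-3.1, -0.6, 10.5]
grip_width: 0.0513
gripper_force: 60.5
```

```bash

python3 -m jog '[{"linear":[0,0,-0.1],"roll":0},{"linear":[0,0,-0.4],"roll":0},{"linear":[0,0,-0.7],"roll":0},{"linear":[0,0,-0.7],"roll":0},{"linear":[0,0,-0.4],"roll":0},{"linear":[0,0,-0.1],"roll":0},{"linear":[0,0,0],"roll":0},{"linear":[0,0,0],"roll":0}]'
python3 - <<'E'
from h import *
import cv2
a=optics.get_image("scene")[90:240,170:350,::-1]; cv2.imwrite("pics/c4.png",cv2.resize(a,None,fx=4,fy=4,interpolation=cv2.INTER_CUBIC))
s=env.observe();print(s["position"],s["ft_force"],s["grip_width"],s["gripper_force"],s["wrist_torque"],move(.4765,-.0522))
E
```

```text
time_s: 7.98
position: [0.4541, 0.1603, 0.0944]
tool_rot: [[1.0, 0.001, -0.002], [0.001, -1.0, -0.0], [-0.002, 0.0, -1.0]]
ft_force: [0.0, 0.6, -1.6]
grip_width: 0.0515
gripper_force: 63.0
[0.45396218 0.16031848 0.09407076] [-0.37745523 -0.73038952 -1.90325713] 0.05118131710254741 62.96924142166972 [ 0.00743593  0.05359272 -0.00293661] [ 5.59931033e-01  5.31333366e+00 -2.92250555e-04]
```

View pics/c4.png

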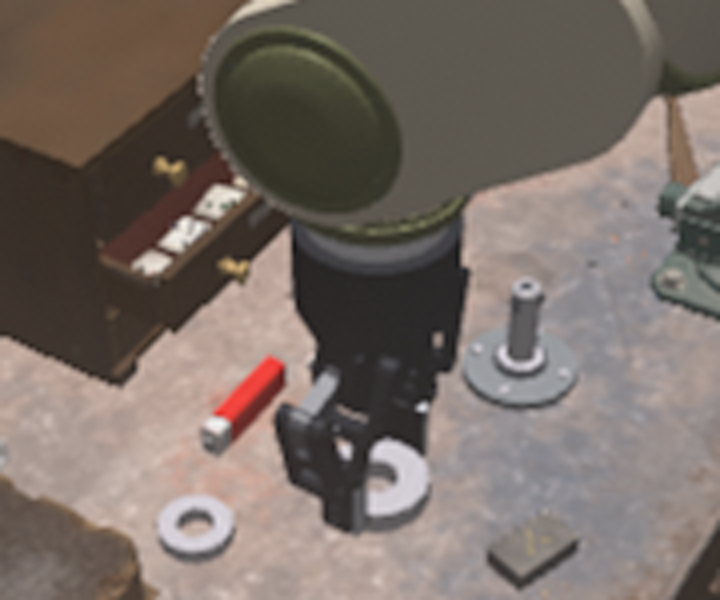

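```bash

python3 -m jog '[{"linear":[0.05,0.4,0],"roll":0},{"linear":[0.07,0.7,0],"roll":0},{"linear":[0.07,0.7,0],"roll":0},{"linear":[0.07,0.7,0],"roll":0},{"linear":[0.07,0.7,0],"roll":0},{"linear":[0.07,0.7,0],"roll":0},{"linear":[0.07,0.7,0],"roll":0},{"linear":[0.06,0.5,0],"roll":0},{"linear":[0.025,0.21,0],"roll":0},{"linear":[0,0,0],"roll":0},{"linear":[0,0,0],"roll":0}]'
python3 - <<'E'
from h import *
s=env.observe();print(s["ft_force"],move(.4767,-.0519,.074))
E
```

```text
time_s: 8.95
position: [0.4764, -0.0514, 0.0945]
tool_rot: [[1.0, -0.0, -0.002], [-0.0, -1.0, 0.001], [-0.002, -0.001, -1.0]]
ft_force: [-0.9, 0.1, -1.4]
grip_width: 0.0516
gripper_force: 63.0
[-0.87493291  0.10862136 -1.37785888] [0.00747558 0.01230101 0.51277783]
```

```bash

python3 -m jog '[{"linear":[0.007,0.012,0.25],"roll":0},{"linear":[0,0,0.26],"roll":0},{"linear":[0,0,0.05],"roll":0},{"linear":[0,0,0],"roll":0},{"linear":[0,0,0],"roll":0}]'
python3 -m jog '[{"linear":[0,0,0.05],"roll":0},{"linear":[0,0,0.03],"roll":0},{"linear":[0,0,0],"roll":0}]'
python3 -m jog '[{"linear":[0,0,0.03],"roll":0},{"linear":[0,0,0.03],"roll":0},{"linear":[0,0,0],"roll":0}]'
```

```text
time_s: 9.37
position: [0.4772, -0.0517, 0.0731]
tool_rot: [[1.0, 0.001, -0.0], [0.001, -1.0, 0.0], [-0.0, -0.0, -1.0]]
ft_force: [-0.3, -0.5, -0.8]
grip_width: 0.0515
gripper_force: 63.0
time_s: 9.62
position: [0.4772, -0.0523, 0.0698]
tool_rot: [[1.0, 0.001, 0.0], [0.001, -1.0, -0.0], [0.0, 0.0, -1.0]]
ft_force: [-0.5, 0.2, -1.2]
grip_width: 0.0518
gripper_force: 63.0
time_s: 9.87
position: [0.4772, -0.0525, 0.0672]
tool_rot: [[1.0, 0.0, -0.0], [0.0, -1.0, 0.0], [-0.0, -0.0, -1.0]]
ft_force: [0.4, -0.8, -0.9]
grip_width: 0.0514
gripper_force: 63.0
```

```bash

python3 -m jog '[{"linear":[0,0,0.03],"roll":0},{"linear":[0,0,0.03],"roll":0},{"linear":[0,0,0.03],"roll":0}]'
python3 -m jog '[{"linear":[0,0,0.03],"roll":0},{"linear":[0,0,0.03],"roll":0}]'
python3 -m jog '[{"linear":[0,0,0.03],"roll":0},{"linear":[0,0,0.03],"roll":0}]'
```

```text
time_s: 10.12
position: [0.4774, -0.0524, 0.0637]
tool_rot: [[1.0, 0.0, 0.001], [0.0, -1.0, 0.0], [0.001, -0.0, -1.0]]
ft_force: [1.2, 2.7, 1.7]
grip_width: 0.0516
gripper_force: 63.3
time_s: 10.28
position: [0.4777, -0.0524, 0.0616]
tool_rot: [[1.0, 0.0, 0.001], [0.0, -1.0, 0.0], [0.001, -0.0, -1.0]]
ft_force: [0.5, 2.2, 9.2]
grip_width: 0.0516
gripper_force: 64.1
time_s: 10.45
position: [0.4775, -0.0525, 0.059]
tool_rot: [[1.0, 0.0, 0.001], [0.0, -1.0, -0.0], [0.001, 0.0, -1.0]]
ft_force: [1.8, 2.2, 1.8]
grip_width: 0.0517
gripper_force: 63.3
```

```bash

python3 -m jog '[{"linear":[0.01,-0.015,0.04],"roll":0},{"linear":[0,0,0.05],"roll":0},{"linear":[0,0,0.05],"roll":0}]'
python3 -m jog '[{"linear":[0,0,0.06],"roll":0},{"linear":[0,0,0.06],"roll":0},{"linear":[0,0,0.06],"roll":0}]'
python3 -m jog '[{"linear":[0,0,0.06],"roll":0},{"linear":[0,0,0.06],"roll":0},{"linear":[0,0,0.06],"roll":0}]'
```

```text
time_s: 10.7
position: [0.4778, -0.052, 0.0533]
tool_rot: [[1.0, 0.0, 0.0], [0.0, -1.0, -0.0], [0.0, 0.0, -1.0]]
ft_force: [0.6, -0.5, 4.6]
grip_width: 0.0517
gripper_force: 63.5
time_s: 10.95
position: [0.4776, -0.0518, 0.0458]
tool_rot: [[1.0, 0.0, -0.0], [0.0, -1.0, 0.0], [-0.0, -0.0, -1.0]]
ft_force: [1.2, 2.5, -0.9]
grip_width: 0.0518
gripper_force: 63.1
time_s: 11.2
position: [0.4772, -0.0518, 0.0383]
tool_rot: [[1.0, 0.0, -0.001], [0.0, -1.0, 0.0], [-0.001, -0.0, -1.0]]
ft_force: [-0.2, -0.2, -1.5]
grip_width: 0.0518
gripper_force: 63.0
```

```bash

python3 -m jog '[{"linear":[0,0,0.1],"roll":0},{"linear":[0,0,0.1],"roll":0},{"linear":[0,0,0.1],"roll":0},{"linear":[0,0,0.03],"roll":0},{"linear":[0,0,0],"roll":0}]'
python3 -m jog '[{"linear":[0,0,0.025],"roll":0},{"linear":[0,0,0.025],"roll":0},{"linear":[0,0,0],"roll":0}]'
python3 -m jog '[{"linear":[0,0,0.025],"roll":0},{"linear":[0,0,0],"roll":0}]'
```

```text
time_s: 11.62
position: [0.4774, -0.0518, 0.0253]
tool_rot: [[1.0, 0.0, -0.001], [0.0, -1.0, 0.0], [-0.001, -0.0, -1.0]]
ft_force: [0.1, 0.1, -1.5]
grip_width: 0.0513
gripper_force: 63.0
time_s: 11.87
position: [0.4776, -0.0519, 0.0237]
tool_rot: [[1.0, 0.0, -0.0], [0.0, -1.0, -0.0], [-0.0, 0.0, -1.0]]
ft_force: [-0.6, 0.9, -1.9]
grip_width: 0.0518
gripper_force: 63.0
time_s: 12.03
position: [0.4776, -0.0519, 0.0227]
tool_rot: [[1.0, 0.0, 0.0], [0.0, -1.0, -0.0], [0.0, 0.0, -1.0]]
ft_force: [-0.3, 0.2, -1.2]
grip_width: 0.0512
gripper_force: 63.0
```

```bash

for i in 1 2 3; do python3 -m jog '[{"linear":[0,0,0.025],"roll":0},{"linear":[0,0,0],"roll":0}]' | egrep 'time|pos|ft'; done
```

```text
time_s: 12.2
position: [0.4776, -0.0518, 0.0216]
ft_force: [-0.0, -0.5, -1.2]
time_s: 12.37
position: [0.4776, -0.0518, 0.0206]
ft_force: [-0.7, -0.0, -2.0]
time_s: 12.53
position: [0.4776, -0.0519, 0.0196]
ft_force: [0.5, 0.8, -1.6]
```

```bash

python3 -m jog '[{"linear":[0,0,0.025],"roll":0},{"linear":[0,0,0],"roll":0}]'|egrep 'pos|ft'
python3 -m jog '[{"linear":[0,0,0.025],"roll":0},{"linear":[0,0,0],"roll":0}]'|egrep 'pos|ft'
```

```text
position: [0.4776, -0.0518, 0.0186]
ft_force: [-0.2, 0.7, -1.3]
position: [0.4776, -0.0519, 0.0176]
ft_force: [0.4, -0.9, -1.8]
```

```bash

python3 -m jog '[{"linear":[0,0,0.02],"roll":0},{"linear":[0,0,0],"roll":0}]'|egrep 'pos|ft'
python3 -m jog '[{"linear":[0,0,0.02],"roll":0},{"linear":[0,0,0],"roll":0}]'|egrep 'pos|ft'
```

```text
position: [0.4776, -0.0519, 0.0168]
ft_force: [-0.5, -0.1, -0.7]
position: [0.4776, -0.0518, 0.016]
ft_force: [-0.8, 0.0, -1.1]
```

```bash

python3 -m jog '[{"linear":[0,0,0.015],"roll":0},{"linear":[0,0,0],"roll":0}]'|egrep 'pos|ft'
python3 -m jog '[{"linear":[0,0,0.015],"roll":0},{"linear":[0,0,0],"roll":0}]'|egrep 'pos|ft'
python3 -m jog '[{"linear":[0,0,0.01],"roll":0},{"linear":[0,0,0],"roll":0}]'|egrep 'pos|ft'
```

```text
position: [0.4777, -0.0519, 0.0156]
ft_force: [-1.3, 0.3, -0.4]
position: [0.4777, -0.0519, 0.0153]
ft_force: [-1.3, 0.4, 7.0]
position: [0.4777, -0.0519, 0.0151]
ft_force: [-2.7, -0.0, 9.1]
```

```bash

python3 -m jog '[{"linear":[0.01,0,0.004],"roll":0},{"linear":[0,0,0],"roll":0}]'|egrep 'time|pos|ft'
python3 -m jog '[{"linear":[0,0,0],"roll":0},{"linear":[0,0,0],"roll":0}]'|egrep 'pos|ft'
```

```text
time_s: 13.87
position: [0.4778, -0.0519, 0.015]
ft_force: [-4.1, 1.6, 10.5]
position: [0.4778, -0.0519, 0.015]
ft_force: [-3.8, 0.0, 10.7]
```

```bash

python3 -m jog '[{"linear":[-0.018,0,0.001],"roll":0},{"linear":[0,0,0],"roll":0},{"linear":[0,0,0],"roll":0}]'|egrep 'time|pos|ft'
python3 -m jog '[{"linear":[0,0,0],"roll":0},{"linear":[0,0,0],"roll":0},{"linear":[0,0,0],"roll":0},{"linear":[0,0,0],"roll":0},{"linear":[0,0,0],"roll":0}]'|egrep 'pos|ft'
```

```text
time_s: 14.28
position: [0.4777, -0.0519, 0.0151]
ft_force: [-1.7, 1.9, 9.7]
position: [0.4777, -0.0519, 0.0151]
ft_force: [-2.2, 1.8, 9.5]
```

```bash

python3 -m jog '[{"linear":[0,0,0.004],"roll":0},{"linear":[0,0,0],"roll":0},{"linear":[0,0,0],"roll":0},{"linear":[0,0,0],"roll":0}]'|egrep 'time|pos|ft'
python3 -m jog '[{"linear":[0,0,0],"roll":0},{"linear":[0,0,0],"roll":0},{"linear":[0,0,0],"roll":0},{"linear":[0,0,0],"roll":0},{"linear":[0,0,0],"roll":0}]'|egrep 'pos|ft'
```

```text
time_s: 15.03
position: [0.4777, -0.0519, 0.015]
ft_force: [-2.3, 0.9, 10.0]
position: [0.4777, -0.0519, 0.015]
ft_force: [-2.1, 1.1, 10.1]
```

```bash

python3 -m jog '[{"linear":[0,0,0],"roll":0},{"linear":[0,0,0],"roll":0},{"linear":[0,0,0],"roll":0},{"linear":[0,0,-0.02],"roll":0},{"linear":[0,0,-0.1],"roll":-1},{"linear":[0,0,-0.2],"roll":-1},{"linear":[0,0,-0.2],"roll":-1},{"linear":[0,0,-0.2],"roll":-1},{"linear":[0,0,-0.2],"roll":-1},{"linear":[0,0,-0.2],"roll":-1},{"linear":[0,0,-0.2],"roll":-1},{"linear":[0,0,-0.2],"roll":-1}]' 0.6
python3 -m jog '[{"linear":[0,0,-0.2],"roll":-1},{"linear":[0,0,-0.2],"roll":-1},{"linear":[0,0,-0.2],"roll":-1},{"linear":[0,0,-0.2],"roll":-1},{"linear":[0,0,-0.2],"roll":-1},{"linear":[0,0,0],"roll":-1},{"linear":[0,0,0],"roll":-1},{"linear":[0,0,0],"roll":-1},{"linear":[0,0,0],"roll":-1},{"linear":[0,0,0],"roll":-1},{"linear":[0,0,0],"roll":0}]'
python3 - <<'E'
from h import *
import cv2
s=env.observe();print(s["ft_force"],move(.5681,.1654,.02))
E
```

```text
time_s: 16.45
position: [0.4772, -0.0518, 0.0753]
tool_rot: [[0.763, 0.646, -0.0], [0.646, -0.763, 0.0], [-0.0, -0.0, -1.0]]
ft_force: [-0.1, -0.1, -0.7]
grip_width: 0.0683
gripper_force: 0.0
time_s: 17.37
position: [0.4772, -0.0519, 0.1149]
tool_rot: [[-0.003, 1.0, -0.0], [1.0, 0.003, 0.0], [0.0, -0.0, -1.0]]
ft_force: [0.5, -0.3, -0.1]
grip_width: 0.0683
gripper_force: 0.0
[ 0.50475459 -0.26292731 -0.07045081] [5.42351518 2.29065542 2.37139111]
```

```bash

python3 -m jog '[{"linear":[0.4,0.17,0],"roll":0},{"linear":[0.65,0.28,0],"roll":0},{"linear":[0.65,0.28,0],"roll":0},{"linear":[0.65,0.28,0],"roll":0},{"linear":[0.65,0.28,0],"roll":0},{"linear":[0.65,0.28,0],"roll":0},{"linear":[0.65,0.28,0],"roll":0},{"linear":[0.65,0.27,0.1],"roll":0},{"linear":[0.47,0.18,0.3],"roll":0},{"linear":[0,0,0.6],"roll":0},{"linear":[0,0,0.6],"roll":0},{"linear":[0,0,0.4],"roll":0}]'
python3 -m jog '[{"linear":[0,0,0.2],"roll":0},{"linear":[0,0,0.1],"roll":0},{"linear":[0,0,0],"roll":0}]'
python3 - <<'E'
from h import *
s=env.observe();print(s["ft_force"],move(.5681,.1654,.001))
E
```

```text
time_s: 18.37
position: [0.5684, 0.1654, 0.0327]
tool_rot: [[0.002, 1.0, -0.002], [1.0, -0.002, -0.0], [-0.0, -0.002, -1.0]]
ft_force: [0.2, 0.4, -0.6]
grip_width: 0.0684
gripper_force: 0.0
time_s: 18.62
position: [0.5692, 0.1649, 0.0227]
tool_rot: [[0.001, 1.0, -0.001], [1.0, -0.001, -0.0], [-0.0, -0.001, -1.0]]
ft_force: [-0.6, 0.5, -0.5]
grip_width: 0.0681
gripper_force: 0.0
[-0.63669918  0.54508965 -0.47753865] [ 0.01346979 -0.02782753  0.54235021]
```

```bash

python3 -m jog '[{"linear":[0.013,-0.025,0.3],"roll":0},{"linear":[0,0,0.24],"roll":0},{"linear":[0,0,0],"roll":0},{"linear":[0,0,0],"roll":0}]'
python3 -m jog '[{"linear":[0,0,0],"roll":0},{"linear":[0,0,0],"roll":0},{"linear":[0,0,0],"roll":0},{"linear":[0,0,0],"roll":0},{"linear":[0,0,0],"roll":0},{"linear":[0,0,0],"roll":0}]' -1 60
```

```text
time_s: 18.95
position: [0.5683, 0.1654, 0.0016]
tool_rot: [[-0.0, 1.0, -0.0], [1.0, 0.0, -0.0], [-0.0, -0.0, -1.0]]
ft_force: [-0.3, -0.3, 0.8]
grip_width: 0.0684
gripper_force: 0.0
time_s: 19.45
position: [0.5687, 0.1655, 0.0027]
tool_rot: [[-0.0, 1.0, 0.002], [1.0, 0.0, 0.0], [0.0, 0.002, -1.0]]
ft_force: [-2.4, -0.0, 6.1]
grip_width: 0.0405
gripper_force: 60.2
```

```bash

python3 -m jog '[{"linear":[0,0,-0.1],"roll":0},{"linear":[0,0,-0.4],"roll":0},{"linear":[0,0,-0.7],"roll":0},{"linear":[0,0,-0.7],"roll":0},{"linear":[-0.2,-0.08,-0.4],"roll":0},{"linear":[-0.6,-0.25,-0.1],"roll":0},{"linear":[-0.7,-0.3,0],"roll":0},{"linear":[-0.7,-0.3,0],"roll":0},{"linear":[-0.7,-0.3,0],"roll":0},{"linear":[-0.7,-0.3,0],"roll":0},{"linear":[-0.7,-0.3,0],"roll":0},{"linear":[-0.7,-0.3,0],"roll":0}]'
python3 -m jog '[{"linear":[-0.4,-0.15,0],"roll":0},{"linear":[-0.03,0,0],"roll":0},{"linear":[0,0,0],"roll":0},{"linear":[0,0,0],"roll":0}]'
python3 - <<'E'
from h import *
s=env.observe();print(s["ft_force"],move(.4773,-.0519,.076))
E
```

```text
time_s: 20.45
position: [0.4824, -0.0357, 0.0978]
tool_rot: [[-0.0, 1.0, 0.001], [1.0, 0.0, -0.0], [-0.0, 0.001, -1.0]]
ft_force: [0.7, 0.0, -2.4]
grip_width: 0.0407
gripper_force: 60.8
time_s: 20.78
position: [0.4774, -0.0513, 0.0976]
tool_rot: [[-0.0, 1.0, 0.0], [1.0, 0.0, 0.0], [0.0, 0.0, -1.0]]
ft_force: [0.5, 0.5, -1.5]
grip_width: 0.0403
gripper_force: 60.8
[ 0.50351052  0.51418751 -1.53546736] [-0.01488432 -0.00260427  0.53978737]
```

```bash

python3 -m jog '[{"linear":[-0.013,0,0.25],"roll":0},{"linear":[0,0,0.26],"roll":0},{"linear":[0,0,0.05],"roll":0},{"linear":[0,0,0],"roll":0},{"linear":[0,0,0],"roll":0}]' |egrep 'time|pos|ft'
python3 -m jog '[{"linear":[0,0,0.05],"roll":0},{"linear":[0,0,0.03],"roll":0},{"linear":[0,0,0],"roll":0}]'|egrep 'pos|ft'
python3 -m jog '[{"linear":[0,0,0.03],"roll":0},{"linear":[0,0,0.03],"roll":0},{"linear":[0,0,0],"roll":0}]'|egrep 'pos|ft'
```

```text
time_s: 21.2
position: [0.4774, -0.0517, 0.0752]
ft_force: [-0.1, -0.8, -1.7]
position: [0.4772, -0.0522, 0.0718]
ft_force: [-0.7, -0.1, -0.4]
position: [0.477, -0.0523, 0.0692]
ft_force: [0.4, -0.1, -1.3]
```

Bottom is about 66.5; entered cleanly. Now through the leaves.

```bash

python3 -m jog '[{"linear":[0.005,0,0.03],"roll":0},{"linear":[0,0,0.03],"roll":0},{"linear":[0,0,0.03],"roll":0}]'|egrep 'pos|ft'
python3 -m jog '[{"linear":[0,0,0.03],"roll":0},{"linear":[0,0,0.03],"roll":0}]'|egrep 'pos|ft'
python3 -m jog '[{"linear":[0,0,0.03],"roll":0},{"linear":[0,0,0.03],"roll":0}]'|egrep 'pos|ft'
```

```text
position: [0.4773, -0.0521, 0.0658]
ft_force: [0.9, -0.3, 1.3]
position: [0.4778, -0.0523, 0.064]
ft_force: [0.5, 0.3, 11.6]
position: [0.4776, -0.0522, 0.0612]
ft_force: [0.6, -0.1, 4.3]
```

```bash

python3 -m jog '[{"linear":[0,0,0.03],"roll":0},{"linear":[0,0,0.04],"roll":0},{"linear":[0,0,0.05],"roll":0}]'|egrep 'pos|ft'
python3 -m jog '[{"linear":[0,0,0.05],"roll":0},{"linear":[0,0,0.06],"roll":0},{"linear":[0,0,0.06],"roll":0}]'|egrep 'pos|ft'
python3 -m jog '[{"linear":[0,0,0.06],"roll":0},{"linear":[0,0,0.06],"roll":0},{"linear":[0,0,0.06],"roll":0},{"linear":[0,0,0],"roll":0}]'|egrep 'time|pos|ft'
```

```text
position: [0.4774, -0.0522, 0.0562]
ft_force: [2.2, 0.3, 4.5]
position: [0.4769, -0.052, 0.0489]
ft_force: [1.0, 0.2, -0.8]
time_s: 23.12
position: [0.4765, -0.0519, 0.0414]
ft_force: [1.6, -0.1, -0.9]
```

```bash

python3 -m jog '[{"linear":[0,0,0.06],"roll":0},{"linear":[0,0,0.06],"roll":0},{"linear":[0,0,0],"roll":0},{"linear":[0,0,0],"roll":0}]'|egrep 'time|pos|ft'
python3 -m jog '[{"linear":[0,0,0.025],"roll":0},{"linear":[0,0,0],"roll":0}]'|egrep 'pos|ft'
python3 -m jog '[{"linear":[0,0,0.025],"roll":0},{"linear":[0,0,0],"roll":0}]'|egrep 'pos|ft'
```

```text
time_s: 23.45
position: [0.477, -0.0521, 0.0372]
ft_force: [0.3, 0.1, -1.1]
position: [0.4771, -0.0521, 0.0363]
ft_force: [0.1, -0.4, -0.7]
position: [0.4771, -0.052, 0.0353]
ft_force: [0.7, 0.1, -1.6]
```

```bash

python3 -m jog '[{"linear":[0,0,0.025],"roll":0},{"linear":[0,0,0],"roll":0}]'|egrep 'pos|ft'
python3 -m jog '[{"linear":[0,0,0.015],"roll":0},{"linear":[0,0,0],"roll":0}]'|egrep 'pos|ft'
python3 -m jog '[{"linear":[0,0,0.015],"roll":0},{"linear":[0,0,0],"roll":0}]'|egrep 'pos|ft'
```

```text
position: [0.4771, -0.052, 0.0342]
ft_force: [-0.3, 1.0, -0.8]
position: [0.4771, -0.0521, 0.0337]
ft_force: [-0.7, -0.1, -1.4]
position: [0.4771, -0.0521, 0.0331]
ft_force: [0.6, -1.1, -1.3]
```

```bash

python3 -m jog '[{"linear":[0,0,0.015],"roll":0},{"linear":[0,0,0],"roll":0}]'|egrep 'pos|ft'
```

```text
position: [0.4771, -0.052, 0.0325]
ft_force: [-0.4, 0.3, -1.0]
```

```bash

python3 -m jog '[{"linear":[0,0,0.015],"roll":0},{"linear":[0,0,0],"roll":0}]'|egrep 'pos|ft'
python3 -m jog '[{"linear":[0,0,0.012],"roll":0},{"linear":[0,0,0],"roll":0}]'|egrep 'pos|ft'
```

```text
position: [0.4772, -0.0521, 0.0321]
ft_force: [-1.4, -0.7, 3.8]
position: [0.4772, -0.0521, 0.0318]
ft_force: [-2.4, 0.9, 6.8]
```

```bash

python3 -m jog '[{"linear":[0,-0.008,0.014],"roll":0},{"linear":[0,0,0],"roll":0},{"linear":[0,0,0],"roll":0}]'|egrep 'pos|ft'
```

```text
position: [0.4772, -0.0521, 0.0316]
ft_force: [-0.7, -0.1, 9.1]
```

```bash

python3 -m jog '[{"linear":[0,0,0.007],"roll":0},{"linear":[0,0,0],"roll":0},{"linear":[0,0,0],"roll":0}]'|egrep 'pos|ft'
python3 -m jog '[{"linear":[0,0,0.002],"roll":0},{"linear":[0,0,0],"roll":0},{"linear":[0,0,0],"roll":0},{"linear":[0,0,0],"roll":0}]'|egrep 'pos|ft'
python3 -m jog '[{"linear":[0,0,0],"roll":0},{"linear":[0,0,0],"roll":0},{"linear":[0,0,0],"roll":0},{"linear":[0,0,0],"roll":0}]'|egrep 'time|pos|ft'
```

```text
position: [0.4772, -0.0521, 0.0315]
ft_force: [-2.1, 1.0, 11.8]
position: [0.4772, -0.0521, 0.0314]
ft_force: [-1.6, -0.4, 12.0]
time_s: 25.95
position: [0.4772, -0.0521, 0.0314]
ft_force: [-2.6, 1.0, 12.7]
```

```bash

python3 -m jog '[{"linear":[0,0,0],"roll":0},{"linear":[0,0,0],"roll":0},{"linear":[0,0,0],"roll":0},{"linear":[0,0,-0.02],"roll":0},{"linear":[0,0,-0.1],"roll":0},{"linear":[0,0,-0.3],"roll":0},{"linear":[0,0,-0.5],"roll":0},{"linear":[0,0,-0.5],"roll":0},{"linear":[0,0,-0.5],"roll":0},{"linear":[0,0,-0.3],"roll":0},{"linear":[0,0,0],"roll":0},{"linear":[0,0,0],"roll":0}]' 0.5
python3 -m jog '[{"linear":[0.5,-0.06,0],"roll":0},{"linear":[0.8,-0.09,0],"roll":0},{"linear":[0.8,-0.09,0],"roll":0},{"linear":[0.8,-0.09,0],"roll":0},{"linear":[0.8,-0.09,0],"roll":0},{"linear":[0.8,-0.09,0],"roll":0},{"linear":[0.8,-0.09,0],"roll":0},{"linear":[0.8,-0.09,0],"roll":0},{"linear":[0.8,-0.09,0],"roll":0},{"linear":[0.6,-0.08,0.3],"roll":0},{"linear":[0.35,-0.04,0.5],"roll":0},{"linear":[0,0,0.6],"roll":0}]'
python3 -m jog '[{"linear":[0,0,0.5],"roll":0},{"linear":[0,0,0.1],"roll":0},{"linear":[0,0,0],"roll":0}]'
python3 - <<'E'
from h import *
s=env.observe();print(s["ft_force"],move(.4412,.2621,.002))
E
```

```text
time_s: 26.95
position: [0.4768, -0.0521, 0.1195]
tool_rot: [[-0.0, 1.0, 0.001], [1.0, 0.0, -0.0], [-0.0, 0.001, -1.0]]
ft_force: [0.5, 0.5, -0.5]
grip_width: 0.0638
gripper_force: 0.0
time_s: 27.95
position: [0.44, 0.2644, 0.0622]
tool_rot: [[-0.003, 1.0, 0.001], [1.0, 0.003, 0.001], [0.001, 0.001, -1.0]]
ft_force: [0.3, -0.6, -0.2]
grip_width: 0.064
gripper_force: 0.0
time_s: 28.2
position: [0.4396, 0.2615, 0.0377]
tool_rot: [[-0.0, 1.0, -0.004], [1.0, 0.0, -0.001], [-0.001, -0.004, -1.0]]
ft_force: [-0.5, 0.9, 0.5]
grip_width: 0.0638
gripper_force: 0.0
[-0.46377067  0.9416133   0.51420326] [0.01506756 0.04261768 0.89121239]
```

```bash

python3 -m jog '[{"linear":[0,0,0.4],"roll":0},{"linear":[0,0,0.3],"roll":0},{"linear":[0,0,0],"roll":0},{"linear":[0,0,0],"roll":0}]'
python3 - <<'E'
from h import *
s=env.observe();print(s["ft_force"],move(.4412,.2621,.0025))
E
```

```text
time_s: 28.53
position: [0.441, 0.2618, 0.012]
tool_rot: [[0.0, 1.0, 0.0], [1.0, -0.0, 0.0], [0.0, 0.0, -1.0]]
ft_force: [0.8, 0.8, 0.4]
grip_width: 0.0637
gripper_force: 0.0
[0.81920937 0.8293621  0.38288013] [0.00762998 0.00576171 0.23689847]
```

```bash

python3 -m jog '[{"linear":[0.007,0,0.23],"roll":0},{"linear":[0,0,0],"roll":0},{"linear":[0,0,0],"roll":0}]' |egrep pos
python3 -m jog '[{"linear":[0,0,0],"roll":0},{"linear":[0,0,0],"roll":0},{"linear":[0,0,0],"roll":0},{"linear":[0,0,0],"roll":0},{"linear":[0,0,0],"roll":0},{"linear":[0,0,0],"roll":0},{"linear":[0,0,0],"roll":0},{"linear":[0,0,0],"roll":0}]' -1 60
```

```text
position: [0.4407, 0.2622, 0.0023]
time_s: 29.45
position: [0.4409, 0.2623, 0.0029]
tool_rot: [[-0.0, 1.0, 0.001], [1.0, 0.0, 0.0], [0.0, 0.001, -1.0]]
ft_force: [-1.0, -1.0, 7.4]
grip_width: 0.0304
gripper_force: 59.0
```

```bash

python3 -m jog '[{"linear":[0,0,-0.1],"roll":0},{"linear":[0,0,-0.4],"roll":0},{"linear":[0,0,-0.7],"roll":0},{"linear":[0,0,-0.7],"roll":0},{"linear":[-0.2,0.02,-0.4],"roll":0},{"linear":[-0.6,0.07,-0.1],"roll":0},{"linear":[-0.8,0.1,0],"roll":0},{"linear":[-0.8,0.1,0],"roll":0},{"linear":[-0.8,0.1,0],"roll":0},{"linear":[-0.8,0.1,0],"roll":0},{"linear":[-0.8,0.1,0],"roll":0},{"linear":[-0.8,0.1,0],"roll":0}]' |egrep 'pos|ft'
python3 -m jog '[{"linear":[-0.8,0.1,0],"roll":0},{"linear":[-0.8,0.1,0],"roll":0},{"linear":[-0.5,0.025,0],"roll":0},{"linear":[-0.15,0,0],"roll":0},{"linear":[0,0,0],"roll":0},{"linear":[0,0,0],"roll":0}]'
python3 - <<'E'
from h import *
s=env.observe();print(s["ft_force"],move(.4773,-.0519,.076))
E
```

```text
position: [0.4682, 0.0367, 0.0985]
ft_force: [0.4, -0.0, -0.2]
time_s: 30.95
position: [0.4771, -0.0512, 0.0982]
tool_rot: [[-0.0, 1.0, -0.0], [1.0, 0.0, 0.0], [0.0, -0.0, -1.0]]
ft_force: [0.1, 0.5, -0.6]
grip_width: 0.0303
gripper_force: 59.5
[ 0.11034839  0.49930083 -0.5724108 ] [-0.01880781  0.004663    0.55548174]
```

```bash

python3 -m jog '[{"linear":[-0.014,0,0.25],"roll":0},{"linear":[0,0,0.26],"roll":0},{"linear":[0,0,0.05],"roll":0},{"linear":[0,0,0],"roll":0},{"linear":[0,0,0],"roll":0}]' |egrep 'time|pos|ft'
python3 -m jog '[{"linear":[0,0,0.05],"roll":0},{"linear":[0,0,0.03],"roll":0},{"linear":[0,0,0],"roll":0}]'|egrep 'pos|ft'
python3 -m jog '[{"linear":[0,0,0.03],"roll":0},{"linear":[0,0,0.03],"roll":0},{"linear":[0,0,0],"roll":0}]'|egrep 'pos|ft'
```

```text
time_s: 31.37
position: [0.4775, -0.0516, 0.0761]
ft_force: [-1.1, -0.2, -0.9]
position: [0.4774, -0.0522, 0.0726]
ft_force: [-0.0, 1.1, -0.3]
position: [0.4773, -0.0524, 0.07]
ft_force: [-0.6, -0.2, -0.6]
```

```bash

python3 -m jog '[{"linear":[0,0,0.03],"roll":0},{"linear":[0,0,0.03],"roll":0},{"linear":[0,0,0.03],"roll":0}]'|egrep 'pos|ft'
python3 -m jog '[{"linear":[0,0,0.03],"roll":0},{"linear":[0,0,0.03],"roll":0}]'|egrep 'pos|ft'
```

```text
position: [0.4774, -0.0523, 0.0665]
ft_force: [-0.6, 0.8, 1.3]
position: [0.4777, -0.0522, 0.0644]
ft_force: [-0.0, 1.2, 8.0]
```

```bash

python3 -m jog '[{"linear":[0,0,0.03],"roll":0},{"linear":[0,0,0.03],"roll":0}]'|egrep 'pos|ft'
python3 -m jog '[{"linear":[0,0,0.04],"roll":0},{"linear":[0,0,0.04],"roll":0},{"linear":[0,0,0.04],"roll":0}]'|egrep 'pos|ft'
python3 -m jog '[{"linear":[0,0,0.05],"roll":0},{"linear":[0,0,0.05],"roll":0},{"linear":[0,0,0.04],"roll":0},{"linear":[0,0,0],"roll":0}]'|egrep 'pos|ft'
```

```text
position: [0.4778, -0.0524, 0.0619]
ft_force: [1.6, 0.8, 3.1]
position: [0.4776, -0.0524, 0.0569]
ft_force: [1.9, 1.5, 3.7]
position: [0.4767, -0.0523, 0.0507]
ft_force: [-0.0, -0.2, 0.0]
```

```bash

python3 -m jog '[{"linear":[0,0,0.04],"roll":0},{"linear":[0,0,0.04],"roll":0},{"linear":[0,0,0],"roll":0}]'|egrep 'pos|ft'
python3 -m jog '[{"linear":[0,0,0.025],"roll":0},{"linear":[0,0,0],"roll":0}]'|egrep 'pos|ft'
python3 -m jog '[{"linear":[0,0,0.015],"roll":0},{"linear":[0,0,0],"roll":0}]'|egrep 'pos|ft'
```

```text
position: [0.4771, -0.0523, 0.0478]
ft_force: [-0.3, -0.5, -0.5]
position: [0.4773, -0.0524, 0.047]
ft_force: [-0.4, 0.3, 0.2]
position: [0.4774, -0.0523, 0.0465]
ft_force: [-0.3, -0.0, -0.1]
```

```bash

python3 -m jog '[{"linear":[0,0,0.02],"roll":0},{"linear":[0,0,0],"roll":0}]'|egrep 'pos|ft'
python3 -m jog '[{"linear":[0,0,0.015],"roll":0},{"linear":[0,0,0],"roll":0}]'|egrep 'pos|ft'
```

```text
position: [0.4774, -0.0523, 0.0457]
ft_force: [-0.7, 0.3, -0.6]
position: [0.4774, -0.0523, 0.0451]
ft_force: [-0.5, 0.4, -0.6]
```

```bash

python3 -m jog '[{"linear":[0,0,0.012],"roll":0},{"linear":[0,0,0],"roll":0}]'|egrep 'pos|ft'
```

```text
position: [0.4774, -0.0523, 0.0446]
ft_force: [0.5, -1.0, -0.0]
```

```bash

python3 -m jog '[{"linear":[0,0,0.012],"roll":0},{"linear":[0,0,0],"roll":0}]'|egrep 'pos|ft'
python3 -m jog '[{"linear":[0,0,0.012],"roll":0},{"linear":[0,0,0],"roll":0}]'|egrep 'pos|ft'
```

```text
position: [0.4775, -0.0524, 0.0443]
ft_force: [-1.2, 0.7, 2.5]
position: [0.4775, -0.0524, 0.044]
ft_force: [-2.1, 0.8, 5.2]
```

```bash

python3 -m jog '[{"linear":[0,-0.008,0.018],"roll":0},{"linear":[0,0,0],"roll":0},{"linear":[0,0,0],"roll":0}]'|egrep 'pos|ft'
```

```text
position: [0.4775, -0.0524, 0.0438]
ft_force: [-0.8, 1.0, 9.7]
```

```bash

python3 -m jog '[{"linear":[0,0,0.007],"roll":0},{"linear":[0,0,0],"roll":0},{"linear":[0,0,0],"roll":0},{"linear":[0,0,0],"roll":0}]'|egrep 'pos|ft'
python3 -m jog '[{"linear":[0,0,0],"roll":0},{"linear":[0,0,0],"roll":0},{"linear":[0,0,0],"roll":0},{"linear":[0,0,0],"roll":0},{"linear":[0,0,0],"roll":0}]'|egrep 'time|pos|ft'
```

```text
position: [0.4775, -0.0525, 0.0436]
ft_force: [-1.7, -0.4, 11.9]
time_s: 35.45
position: [0.4775, -0.0525, 0.0436]
ft_force: [-2.0, 0.2, 11.9]
```

Held at about 12 N for over half a second. Releasing, lifting and backing off to look.

```bash

python3 -m jog '[{"linear":[0,0,0],"roll":0},{"linear":[0,0,0],"roll":0},{"linear":[0,0,0],"roll":0},{"linear":[0,0,-0.02],"roll":0},{"linear":[0,0,-0.1],"roll":0},{"linear":[0,0,-0.3],"roll":0},{"linear":[0,0,-0.5],"roll":0},{"linear":[0,0,-0.5],"roll":0},{"linear":[0,0,-0.5],"roll":0},{"linear":[0,0,-0.3],"roll":0},{"linear":[0,0,-0.3],"roll":0},{"linear":[0,0,0],"roll":0}]' 0.5
python3 -m jog '[{"linear":[-0.4,-0.1,0],"roll":0},{"linear":[-0.8,-0.2,0],"roll":0},{"linear":[-0.8,-0.2,0],"roll":0},{"linear":[-0.8,-0.2,0],"roll":0},{"linear":[-0.8,-0.2,0],"roll":0},{"linear":[-0.4,-0.1,0],"roll":0},{"linear":[0,0,0],"roll":0},{"linear":[0,0,0],"roll":0},{"linear":[0,0,0],"roll":0},{"linear":[0,0,0],"roll":0}]'
python3 - <<'E'
from h import *
import cv2
a=optics.get_image("scene")[100:260,190:350,::-1]; b=optics.get_image("top")[130:260,250:390,::-1]
cv2.imwrite("pics/c5.png",np.hstack([cv2.resize(a,(400,400),interpolation=cv2.INTER_CUBIC),cv2.resize(b,(400,400),interpolation=cv2.INTER_CUBIC)]))
E
```

```text
time_s: 36.45
position: [0.478, -0.0526, 0.1457]
tool_rot: [[-0.0, 1.0, 0.004], [1.0, 0.0, -0.001], [-0.001, 0.004, -1.0]]
ft_force: [-0.3, -0.1, 0.2]
grip_width: 0.064
gripper_force: 0.0
time_s: 37.28
position: [0.4372, -0.2113, 0.1433]
tool_rot: [[-0.002, 1.0, -0.0], [1.0, 0.002, 0.001], [0.001, -0.0, -1.0]]
ft_force: [-0.2, -0.4, -0.3]
grip_width: 0.0637
gripper_force: 0.0
```

View pics/c5.png

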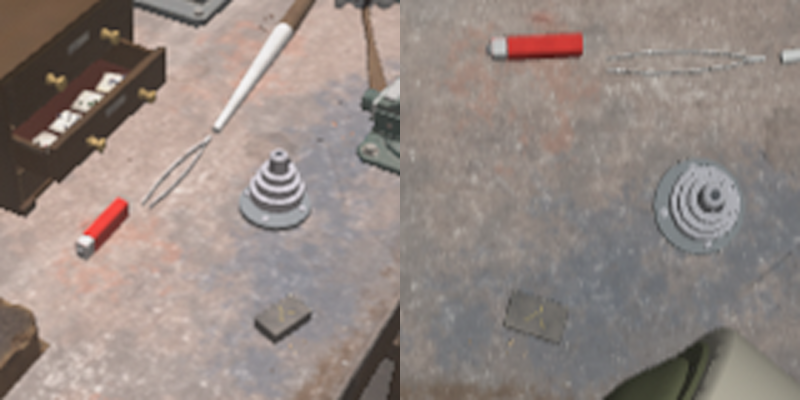

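The three rings sit stacked by size on the arbor (scene half at about (275,190), top half at about (705,203)). The lighter, tweezers and stone have not moved, and the gripper is clear.

```bash
python3 -c "
from rig import env
print(env.close_job())"
```

```text
the job is handed in; nothing more can be done
None
```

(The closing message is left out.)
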